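# Set the recipe screen to its reading angle

### The job

Raise the black recipe screen on its stiff hinge, by the orange tab at its top, until it leans back about 20 degrees from upright, then let go so that it stays at that angle by itself. Leave the wooden cookbook rest beside it as it is.

Things in the scene. Friction and masses are not known exactly. Their poses are not given: they have to be found in the camera images.
- screen_panel (a joint): Hinge of the black recipe screen, rad: the panel's elevation above level. 0 = flat back (away from the robot), 1.571 = upright, so 20 degrees back from upright is 1.22; stops at 0 and 1.75. Starts leaning far back, 0.26 to 0.61. Stiff (about 0.6 N m of friction, 3 to 6 N at the tab to raise it): it stays where it is left.
- screen_tab (a point): Grip point in the screen's orange tab, a tongue in the panel's plane 22 mm wide (y) and 12 thick (z), reaching 55 mm past the middle of the panel's far edge; the point is 20 mm from its tip. x: hinge to tip; y: along the hinge; z: out of the lit face. Pinched from above across its width it turns between the pads. Panel 180 mm wide, 130 long, 10 thick, black round a lit page.
- screen_hinge (a point): Middle of the screen's hinge line, 30 mm above the worktop, on its silver-grey base (165 mm deep, 180 wide, 14 high), which is fixed to the worktop. x: level, from the hinge backwards under the leaning panel; y: along the hinge; z: up. At joint value q the tab's grip point lies at (165 cos q, 0, 165 sin q) mm in this frame.
- rest_tab (a point): Grip point in the dark wooden tab of the cookbook rest, a bystander of the screen's size and build with the same kind of hinge, in plain light wood with three dark grooves and a ledge. It stands beside the screen; either may be the left one. To be left as it is.

How it is judged:
By the outcome, as a careful person would: the job done as asked, in the order asked, and still so for the second after the job is handed in, with the robot touching nothing.
It also fails if it takes over 32 s, if anything falls off the work surface, if the arm or the gripper's body presses on something with over 40 N, if the wrist force passes 120 N, or if a joint passes its speed limit or range.

### The arm

A 6-joint arm with a two-finger parallel gripper is mounted at the origin on a cart in front of the work surface, level with it; the furniture and walls round the work are solid. World frame = base frame: x ahead of the robot, y to its left, z up, the work surface at z = 0. Lengths are in mm, angles in rad, forces in N, time in s.
With the tool pointing down it reaches from about 325 to 1000 mm from the base axis. Payload 5.1 kg.
Tool frame: the origin (TCP) lies between the finger pads; the fingertips stand 19 mm ahead of it and the grasp point (between the pads) is the TCP; z points along the fingers, y is the line along which they close (so a half turn about z gives the same grasp; the last joint's range is limited). The gripper opens to 85 mm and grips with 20 to 120 N. Pads are 22 mm wide; open, the fingers measure 114 mm over their backs; the gripper's body (76 mm by 85 mm) begins 54 mm behind the grasp point. The pads swing forward as they close: fully open they stand 13 mm farther back than shut.
Start: joints at [-1.253, 0.124, 1.65, -0, 1.367, -0.083], TCP at [253.568, -598.488, 250.322] pointing down, gripper open.
Joint ranges: [-2.61, 2.61], [-1.02, 2.33], [0.03, 2.71], [-1.35, 4.49], [0.32, 2.68], [-2.91, 2.91]. Speed limits (rad/s): [2.57, 2.57, 3.14, 3.14, 3.14, 3.14].

### API

Orientations are given as a unit quaternion [x, y, z, w].
In Python, from workcell import arm gives the robot as it stands.
- The arm moves only by the tool apply_moves, never from a script. Its argument "steps" is a list of rows, each a list of 6 numbers: the shift along the tool's x, y, z in cm, then the turn, a rotation vector about the tool's x, y, z in rad. A call has 1 to 20 rows; each row is the pose to reach, as a shift and turn from the pose commanded when the call began, along the tool's axes at that moment; what a row does not reach only later rows make up. A row lasts 1/8 s, in which the tool goes at most 62.5 mm and 10.7 degrees, less where a joint would pass 70% of its speed; a pose out of reach is approached as far as the arm can. A call with a gripper value outside its range is refused whole. "jaw" is the opening, from 0 (shut) to 1 (fully open), set as the call begins (left out, the last holds). The fingers move at their own pace and stop on an object; "squeeze" is the grip in N (left out, the last holds). Time passes only in rows, so rows that repeat a pose let the fingers close. It gives the time, the measured TCP pose, the force, the opening and the grip force at its end, in the units of the state.
- arm.state(): the state, without advancing time (a new reading comes with each control period).
- arm.capture(name): name is "scene" or "top" or "wrist"; returns a dict with "color" (420x560x3 uint8, blue, green, red), "fx", "fy", "cx", "cy" (pixels), "rvec" (rotation vector, rad) and "tvec" (3), from world to camera coordinates, as OpenCV has them; the wrist camera has in their place "hand_eye" (4x4, takes a point from camera to tool coordinates, whose origin is the TCP and whose axes are the flange's). Camera axes: x right, y down, z forward; pixel columns grow to the right and rows downward; lengths in mm; the calibration is good to about 2 mm. A picture is of the moment at which its call begins: read the wrist's pose just before it. There is no depth.
- arm.finish_job(): hands the job in; it is judged then, once.
The state is a dict: "time": time; "joint_pos": joint angles; "dq": joint speeds; "joint_efforts": joint torques, N m; "tcp_pos": TCP position; "tcp_rot": TCP orientation; "contact_force": force on the tool from outside, world axes, zero at the start; "wrist_torque": the same for the moment, N m; "gripper_width": opening from 0.0 (shut) to 1.0 (fully open); "gripper_force": force on a finger pad.
Only numpy, scipy, OpenCV 4.12 (cv2) and the standard library are available. Lean on these libraries where they do the work, as an engineer would, in place of code of your own. Each camera call takes 0.05 s, during which the arm holds its last target. There are 200 camera calls.

## Working session

There is one attempt and no reset: what is moved stays moved. The work goes in short steps, Python scripts to look and compute and a tool call to move; the robot and the scene stay as the last step left them, time stands still between calls to the robot, and variables do not carry over. Pictures are saved under pics/ and viewed, at most 10 in all, crops included, and the job is handed in when it is done.

Besides the shell and the picture viewer there is one more tool, called after ">>>" as name(argument=value, ...), one argument or row to a line, values as JSON. apply_moves: Moves the arm, as the interface text tells. Its arguments: {"type":"object","properties":{"steps":{"type":"array"},"jaw":{"type":"number"},"squeeze":{"type":"number"}},"required":["steps"]}

```bash
mkdir -p pics
python3 - <<'E'
from workcell import arm
import cv2,pickle
s=arm.state();print(s['time'],s['tcp_pos'],s['tcp_rot'])
for n in("scene","top"):
    c=arm.capture(n);pickle.dump(c,open(n+'.pkl','wb'));cv2.imwrite(f'pics/{n}0.png',c['color']);print(n,c['fx'],c['rvec'],c['tvec'])
E
```

```text
0.0 [ 253.39991419 -597.94381019  249.02623443] [ 9.79985093e-01  1.99068093e-01 -1.07287718e-04 -1.04941608e-03]
scene 408.26354624753526 [ 0.91493416 -2.61572397  0.94950352] [391.6269176  294.34415756 866.13200834]
top 509.7772854565724 [ 2.16967028 -2.14801427  0.1847954 ] [-29.66711007 508.35301656 988.1545517 ]
```

View pics/scene0.png

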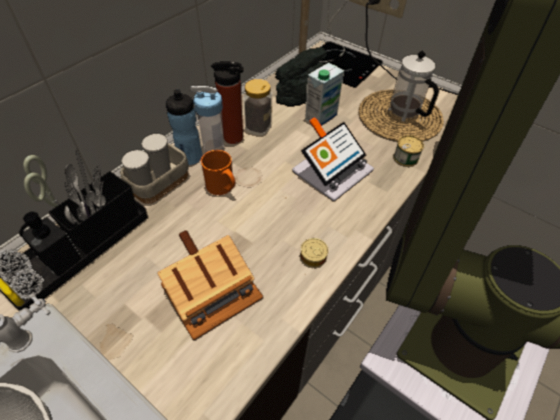

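View pics/top0.png

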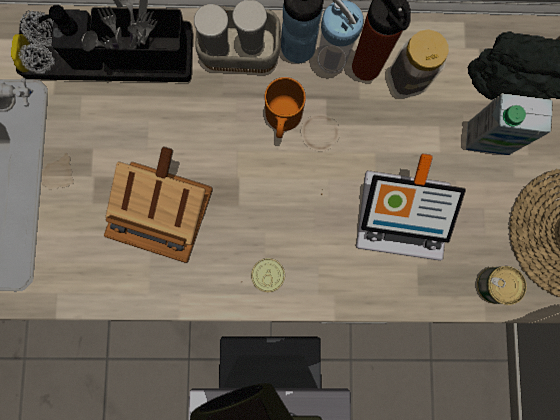

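Run:
```python
import cv2,pickle,numpy as np
t=pickle.load(open('top.pkl','rb'))['color'][145:270,345:475];s=pickle.load(open('scene.pkl','rb'))['color'][110:200,285:380]
t=cv2.resize(t,(390,375),interpolation=cv2.INTER_CUBIC);s=cv2.resize(s,(396,375),interpolation=cv2.INTER_CUBIC)
cv2.imwrite('pics/crop1.png',np.hstack([t,s]))
```

```text
(no output)
```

View pics/crop1.png

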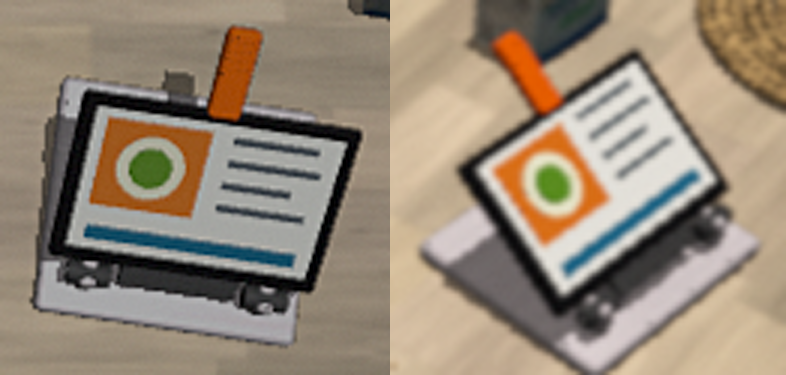

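```bash
cat > fit.py <<'E'
import cv2,pickle,numpy as np
from scipy.optimize import least_squares
C={n:pickle.load(open(n+'.pkl','rb')) for n in('top','scene')}
def proj(n,P):
    c=C[n];K=np.array([[c['fx'],0,c['cx']],[0,c['fy'],c['cy']],[0,0,1]])
    return cv2.projectPoints(np.float64(P),np.float64(c['rvec']),np.float64(c['tvec']),K,None)[0][:,0]
T=np.array([(85,92),(361,131),(312,292),(52,252),(231,27),(263,31)])/3+(345,145)
S=(np.array([(460,170),(637,50),(728,188),(562,312),(494,38),(518,32)])-(390,0))/4.167+(285,110)
B=np.array([(63,78),(35,308),(295,345)])/3+(345,145)
def world(p,L):
    x,y,a,q=p[:4];L=np.float64(L)
    u,v,w=L.T
    lx=u*np.cos(q)-w*np.sin(q);lz=u*np.sin(q)+w*np.cos(q)
    return np.c_[x+lx*np.cos(a)-v*np.sin(a),y+lx*np.sin(a)+v*np.cos(a),30+lz]
def pts(p):
    u0=p[4];return world(p,[(130,90,5),(130,-90,5),(u0,-90,5),(u0,90,5),(185,11,6),(185,-11,6)])
def res(p):
    r=[proj('top',pts(p))-T,proj('scene',pts(p))-S]
    return np.concatenate(r).ravel()
f=least_squares(res,[500,-250,0,.5,0],loss='soft_l1')
p=f.x;print(p.round(3));print(f.fun.reshape(-1,2).round(1).tolist())
g=world(p,[(165,0,0)])[0];print('tab',g.round(1))
E
python3 fit.py
```

```text
[ 4.45958e+02 -2.66625e+02 -1.37000e-01  5.54000e-01  1.42760e+01]
[[-0.1, -0.1], [1.0, 0.8], [1.2, 0.5], [-1.0, 0.6], [-0.7, 0.4], [0.3, 0.9], [-1.3, -1.1], [-0.7, -1.0], [0.5, -1.6], [-0.9, -0.4], [-1.1, 1.2], [-1.5, -0.7]]
tab [ 585.  -285.8  116.7]
```

```bash
cat > to.py <<'E'
import numpy as np
from scipy.spatial.transform import Rotation as R
def down(phi): return R.from_euler('z',phi)*R.from_euler('x',np.pi)
def rows(s,goals,phi):
    r=R.from_quat(s['tcp_rot'])
    rv=(r.inv()*down(phi)).as_rotvec()
    for g in goals: print(((r.inv().apply(np.array(g)-s['tcp_pos']))/10).round(2).tolist(),rv.round(3).tolist())
E
python3 - <<'E'
from workcell import arm
from to import *
s=arm.state();print(s['tcp_pos'])
rows(s,[(585,-286,215)],-.137)
E
```

```text
[ 253.40849223 -598.00128829  249.18514451]
[42.7, -15.78, 3.45] [-0.002, 0.0, 0.538]
```

>>> apply_moves(
  steps=[
    [5,-2,0,0,0,0.1],
    [10,-4,0,0,0,0.2],
    [15.5,-6,0,0,0,0.3],
    [21,-8,0,0,0,0.4],
    [26.5,-10,0.5,0,0,0.5],
    [32,-12,1,0,0,0.538],
    [37,-14,2,0,0,0.538],
    [41,-15.5,3,0,0,0.538],
    [42.7,-15.8,3.4,0,0,0.538],
    [42.7,-15.8,3.4,0,0,0.538],
    [42.7,-15.8,3.4,0,0,0.538],
    [42.7,-15.8,3.4,0,0,0.538],
  ],
  jaw=0.7,
)

```text
time: 1.6
tcp_pos: [584.4, -287.7, 216.9]
tcp_rot: [0.998, -0.069, 0.0, 0.0]
contact_force: [-0.3, -0.2, -0.7]
gripper_width: 0.699
gripper_force: 0.0
```

Run:
```python
from workcell import arm
from to import *
import cv2
from fit import p,world
s=arm.state();print(s['time'],s['tcp_pos'],s['dq'].round(3) if hasattr(s['dq'],'round') else s['dq'])
c=arm.capture('wrist');im=c['color'].copy()
r=R.from_quat(s['tcp_rot']);H=np.array(c['hand_eye'])
W=world(p,[(165,0,0),(185,11,6),(185,-11,6),(130,11,6),(130,-11,6),(130,90,5),(130,-90,5)])
L=(np.c_[r.inv().apply(W-s['tcp_pos']),np.ones(7)]@np.linalg.inv(H).T)[:,:3]
K=np.array([[c['fx'],0,c['cx']],[0,c['fy'],c['cy']],[0,0,1]])
for x in cv2.projectPoints(L,np.zeros(3),np.zeros(3),K,None)[0][:,0]:
    print(x.round(0)); cv2.circle(im,tuple(int(v) for v in np.clip(x,-999,999)),3,(255,0,255),1)
cv2.imwrite('pics/w1.png',im)
rows(s,[(585,-286,117)],-.137)
```

```text
[ 4.45958e+02 -2.66625e+02 -1.37000e-01  5.54000e-01  1.42760e+01]
[[-0.1, -0.1], [1.0, 0.8], [1.2, 0.5], [-1.0, 0.6], [-0.7, 0.4], [0.3, 0.9], [-1.3, -1.1], [-0.7, -1.0], [0.5, -1.6], [-0.9, -0.4], [-1.1, 1.2], [-1.5, -0.7]]
tab [ 585.  -285.8  116.7]
1.6 [ 584.39318054 -287.69478151  216.87902902] [ 0.001 -0.     0.001  0.004 -0.     0.001]Traceback (most recent call last):
  File "<stdin>", line 11, in <module>
cv2.error: OpenCV(4.12.0) /io/opencv/modules/calib3d/src/calibration_base.cpp:1490: error: (-215:Assertion failed) npoints >= 0 && (depth == CV_32F || depth == CV_64F) in function 'projectPoints'
```

Contiguity issue; fixing.

```bash
cat > wr.py <<'E'
from workcell import arm
from to import *
import cv2,sys
from fit import p,world
p=p.copy()
if len(sys.argv)>2: p[3]=float(sys.argv[2])
s=arm.state();print(s['time'],s['tcp_pos'])
c=arm.capture('wrist');im=c['color'].copy()
r=R.from_quat(s['tcp_rot']);H=np.array(c['hand_eye'])
W=world(p,[(165,0,0),(185,11,6),(185,-11,6),(130,11,6),(130,-11,6),(130,90,5),(130,-90,5)])
L=(np.c_[r.inv().apply(W-s['tcp_pos']),np.ones(7)]@np.linalg.inv(H).T)[:,:3]
for x in L:
    u=(c['fx']*x[0]/x[2]+c['cx'],c['fy']*x[1]/x[2]+c['cy']);print(np.round(u,0))
    cv2.circle(im,(int(np.clip(u[0],-999,999)),int(np.clip(u[1],-999,999))),3,(255,0,255),1)
cv2.imwrite(sys.argv[1],im)
E
python3 wr.py pics/w1.png | tail -8
```

```text
1.65 [ 584.46624721 -287.54988881  216.8609616 ]
[279. 217.]
[263. 205.]
[295. 205.]
[266. 249.]
[293. 249.]
[169. 249.]
[390. 248.]
```

View pics/w1.png

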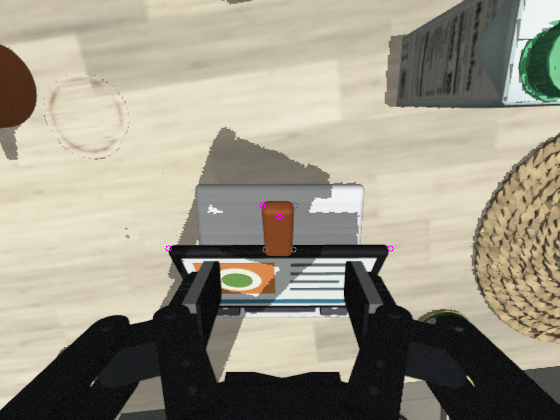

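>>> apply_moves(
  steps=[
    [0,-0.15,3,0,0,0],
    [0,-0.15,6,0,0,0],
    [0,-0.15,8.5,0,0,0],
    [0,-0.15,10,0,0,0],
    [0,-0.15,10,0,0,0],
    [0,-0.15,10,0,0,0],
  ],
  jaw=0.7,
)

```text
time: 2.45
tcp_pos: [586.0, -285.5, 117.7]
tcp_rot: [0.998, -0.069, 0.001, 0.001]
contact_force: [0.3, -0.1, 0.3]
gripper_width: 0.699
gripper_force: 0.0
```

>>> apply_moves(
  steps=[
    [0,0,0,0,0,0],
    [0,0,0,0,0,0],
    [0,0,0,0,0,0],
    [0,0,0,0,0,0],
    [0,0,0,0,0,0],
    [0,0,0,0,0,0],
    [0,0,0,0,0,0],
    [0,0,0,0,0,0],
  ],
  jaw=0,
  squeeze=40,
)

```text
time: 3.45
tcp_pos: [586.1, -284.6, 117.1]
tcp_rot: [0.998, -0.068, 0.001, -0.0]
contact_force: [2.0, 4.8, 4.7]
gripper_width: 0.254
gripper_force: 42.0
```

```bash
python3 wr.py pics/w2.png|grep -v '\[ *[0-9.-]* *\[.*\]\]'
python3 - <<'E'
from fit import p,world
from workcell import arm
import numpy as np
from scipy.spatial.transform import Rotation as R
s=arm.state();r=R.from_quat(s['tcp_rot']);q0=p[3]
g=lambda q:world([*p[:3],q],[(165,0,0)])[0]
for q in np.linspace(q0,1.22,13): print(round(q,3),(r.inv().apply(g(q)-g(q0))/10).round(2).tolist())
E
```

```text
[ 4.45958e+02 -2.66625e+02 -1.37000e-01  5.54000e-01  1.42760e+01]
tab [ 585.  -285.8  116.7]
3.45 [ 586.09254747 -284.59959062  117.0596425 ]
[285. 293.]
[257. 284.]
[313. 284.]
[263. 334.]
[305. 334.]
[111. 332.]
[457. 332.]
[ 4.45958e+02 -2.66625e+02 -1.37000e-01  5.54000e-01  1.42760e+01]
[[-0.1, -0.1], [1.0, 0.8], [1.2, 0.5], [-1.0, 0.6], [-0.7, 0.4], [0.3, 0.9], [-1.3, -1.1], [-0.7, -1.0], [0.5, -1.6], [-0.9, -0.4], [-1.1, 1.2], [-1.5, -0.7]]
tab [ 585.  -285.8  116.7]
0.554 [0.0, 0.0, 0.0]
0.609 [-0.5, -0.0, -0.77]
0.665 [-1.05, -0.0, -1.5]
0.72 [-1.63, -0.0, -2.21]
0.776 [-2.25, -0.0, -2.88]
0.831 [-2.91, -0.0, -3.52]
0.887 [-3.6, -0.0, -4.12]
0.942 [-4.33, -0.0, -4.68]
0.998 [-5.08, -0.0, -5.2]
1.053 [-5.86, -0.0, -5.68]
1.109 [-6.67, -0.0, -6.11]
1.164 [-7.5, -0.01, -6.5]
1.22 [-8.35, -0.01, -6.84]
```

View pics/w2.png

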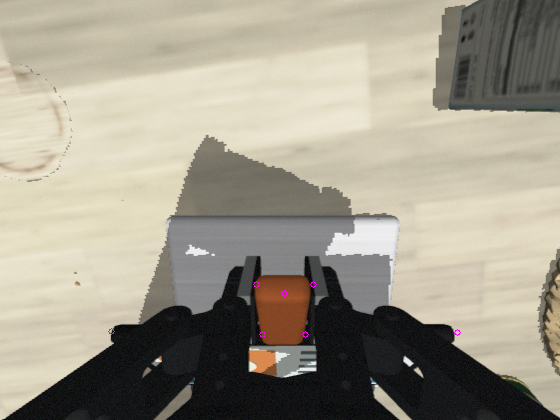

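The tab is centred between the pads (255–313, 275–345), so I'm raising it along the arc.

>>> apply_moves(
  steps=[
    [-0.24,0,-0.39,0,0,0],
    [-0.5,0,-0.77,0,0,0],
    [-0.77,0,-1.14,0,0,0],
    [-1.05,0,-1.5,0,0,0],
    [-1.33,0,-1.86,0,0,0],
    [-1.63,0,-2.21,0,0,0],
    [-1.94,0,-2.55,0,0,0],
    [-2.25,0,-2.88,0,0,0],
    [-2.58,0,-3.2,0,0,0],
    [-2.91,0,-3.52,0,0,0],
    [-3.25,0,-3.82,0,0,0],
    [-3.6,0,-4.12,0,0,0],
  ],
)

```text
time: 5.0
tcp_pos: [549.9, -279.6, 155.8]
tcp_rot: [0.998, -0.069, 0.001, -0.0]
contact_force: [5.5, 3.2, -4.2]
gripper_width: 0.252
gripper_force: 41.0
```

>>> apply_moves(
  steps=[
    [-0.36,0,-0.29,0,0,0],
    [-0.73,0,-0.56,0,0,0],
    [-1.1,0,-0.83,0,0,0],
    [-1.48,0,-1.08,0,0,0],
    [-1.87,0,-1.33,0,0,0],
    [-2.26,0,-1.56,0,0,0],
    [-2.66,0,-1.78,0,0,0],
    [-3.07,0,-1.99,0,0,0],
    [-3.48,0,-2.19,0,0,0],
    [-3.9,0,-2.38,0,0,0],
    [-4.32,0,-2.56,0,0,0],
    [-4.75,0,-2.72,0,0,0],
    [-4.75,0,-2.72,0,0,0],
    [-4.75,0,-2.72,0,0,0],
    [-4.75,0,-2.72,0,0,0],
  ],
)

```text
time: 6.88
tcp_pos: [501.7, -273.0, 182.7]
tcp_rot: [0.998, -0.069, -0.001, -0.001]
contact_force: [1.9, 1.8, -11.1]
gripper_width: 0.25
gripper_force: 40.1
```

Run:
```python
from workcell import arm
import cv2,pickle,numpy as np
s=arm.state();print(s['tcp_pos'],s['contact_force'])
t=arm.capture('top');c=arm.capture('scene')
pickle.dump((t,c),open('b.pkl','wb'))
a=cv2.resize(t['color'][145:270,345:475],(390,375),interpolation=cv2.INTER_CUBIC);b=cv2.resize(c['color'][90:200,275:391],(396,375),interpolation=cv2.INTER_CUBIC)
cv2.imwrite('pics/crop2.png',np.hstack([a,b]))
```

```text
[ 501.74031725 -272.99589891  182.73161352] [  1.86371538   1.78836675 -11.06982415]
```

View pics/crop2.png

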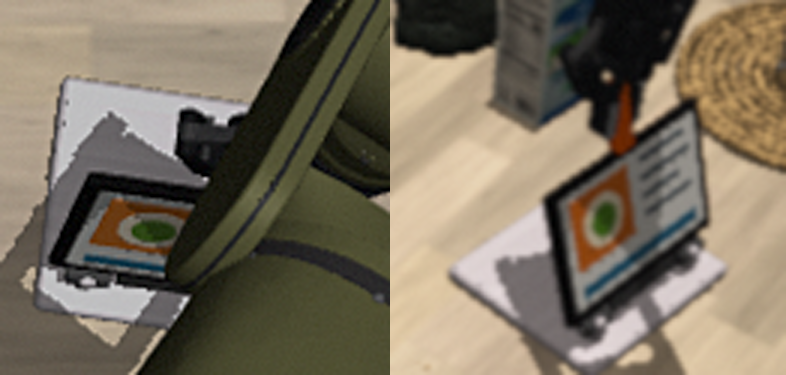

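```bash
cat > q2.py <<'E'
from fit import *
S2=(np.array([(545,200),(700,100),(708,225),(572,325)])-(390,0))/3.411+(275,90)
T2=np.array([(90,172),(52,262)])/3+(345,145)
def r2(z):
    P=pts([*p[:3],z[0],p[4]])[:4]
    return np.concatenate([proj('scene',P)-S2,proj('top',P[[0,3]])-T2]).ravel()
f=least_squares(r2,[1.2],loss='soft_l1');print(f.x,f.fun.round(1))
E
python3 q2.py|tail -3
```

```text
[[-0.1, -0.1], [1.0, 0.8], [1.2, 0.5], [-1.0, 0.6], [-0.7, 0.4], [0.3, 0.9], [-1.3, -1.1], [-0.7, -1.0], [0.5, -1.6], [-0.9, -0.4], [-1.1, 1.2], [-1.5, -0.7]]
tab [ 585.  -285.8  116.7]
[1.19018407] [-0.5 -1.2 -1.7 -2.1  1.  -1.8 -0.4  0.1 -0.4  2.2 -1.3  1.5]
```

>>> apply_moves(
  steps=[
    [0,0,0,0,0,0],
    [0,0,0,0,0,0],
    [0,0,0,0,0,0],
    [0,0,0,0,0,0],
    [0,0,0,0,0,0],
    [0,0,0,0,0,0],
  ],
  jaw=0.6,
)

```text
time: 7.72
tcp_pos: [502.5, -273.5, 184.7]
tcp_rot: [0.998, -0.069, -0.0, 0.0]
contact_force: [-0.1, -0.4, -0.1]
gripper_width: 0.601
gripper_force: 0.0
```

>>> apply_moves(
  steps=[
    [0,0,-2,0,0,0],
    [0,0,-4,0,0,0],
    [0,0,-7,0,0,0],
    [0,0,-10,0,0,0],
    [0,0,-12,0,0,0],
    [-2,5,-12,0,0,0],
    [-4,10,-12,0,0,0],
    [-6,15,-12,0,0,0],
    [-8,20,-12,0,0,0],
    [-8,20,-12,0,0,0],
    [-8,20,-12,0,0,0],
    [-8,20,-12,0,0,0],
  ],
)

```text
time: 9.22
tcp_pos: [396.7, -459.8, 305.1]
tcp_rot: [0.998, -0.068, 0.0, -0.0]
contact_force: [-0.6, 0.2, -0.5]
gripper_width: 0.6
gripper_force: 0.0
```

Run:
```python
from workcell import arm
import cv2,pickle,numpy as np
s=arm.state();print(s['tcp_pos'],s['contact_force'])
t=arm.capture('top');c=arm.capture('scene')
a=cv2.resize(t['color'][145:270,345:475],(390,375),interpolation=cv2.INTER_CUBIC);b=cv2.resize(c['color'][90:200,275:391],(396,375),interpolation=cv2.INTER_CUBIC)
cv2.imwrite('pics/crop3.png',np.hstack([a,b]))
```

```text
[ 396.67343754 -459.76542245  305.06151523] [-0.58483273  0.22080224 -0.47015911]
```

View pics/crop3.png

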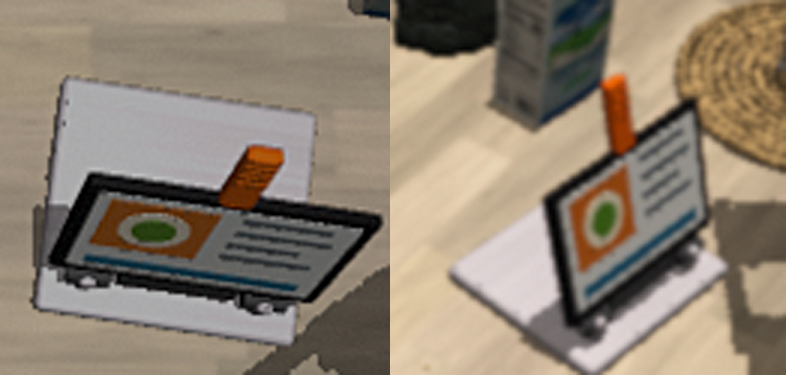

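```bash
cat > q3.py <<'E'
from fit import *
S2=(np.array([(545,200),(700,100),(708,225),(572,325),(605,82),(626,77)])-(390,0))/3.411+(275,90)
T2=np.array([(92,174),(382,217),(310,302),(52,263),(249,163),(280,165)])/3+(345,145)
def r3(z):
    p1=z[:5]; P0=pts(p1);P1=pts([*p1[:3],z[5],p1[4]])
    return np.concatenate([proj('top',P0)-T,proj('scene',P0)-S,proj('top',P1)-T2,proj('scene',P1)-S2]).ravel()
f=least_squares(r3,[*p,1.2],loss='soft_l1');print(f.x.round(3),f.fun.reshape(-1,2).round(1).tolist())
for n in (slice(24,36),slice(36,48)): print(least_squares(lambda q:r3([*p,q[0]])[n],[1.2],loss='soft_l1').x)
E
python3 q3.py|tail -3
```

```text
1.22600e+00] [[-0.3, -0.4], [1.0, 0.6], [0.6, 0.4], [-1.6, 0.4], [-0.7, 0.3], [0.3, 0.8], [-1.5, -1.6], [-0.8, -1.5], [0.2, -1.4], [-1.3, -0.1], [-1.0, 0.5], [-1.4, -1.4], [-1.7, 2.8], [0.9, 3.4], [1.3, 1.2], [-1.9, 0.8], [-0.5, -1.4], [1.9, -0.1], [0.1, -0.9], [-1.0, -1.9], [0.6, -1.4], [-1.0, 0.5], [0.2, 0.5], [-0.3, -1.6]]
[1.20939324]
[1.21763848]
```

The screen measures about 1.21–1.23 rad, against a target of 1.22, and the gripper is clear of it.

```bash
python3 -c "
from workcell import arm
print(arm.finish_job())"
```

```text
the job is handed in; nothing more can be done
None
```

The recipe screen now leans back about 20 degrees from upright (camera fit 1.21–1.23 rad, target 1.22) and holds there by itself; the gripper is clear, the cookbook rest was never approached, and the job was handed in after about 9 s of the 32 s allowed.

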